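# Sweep the offcuts off the bench hook into the scrap tray

## Robot

A 7-joint arm with a two-finger parallel gripper is mounted at the origin on the work surface. World frame = base frame: x ahead of the robot, y to its left, z up, the work surface at z = 0. Lengths are in m, angles in degrees, forces in N, time in s.
With the tool pointing down it reaches from about 0.4 to 0.85 m from the base axis. Payload 4.5 kg.
Tool frame: the origin (TCP) lies on the centre line of the jaws, within the pads' length; the fingertips stand 19 mm ahead of it and the grasp point (between the pads) is the TCP; z points along the fingers, y is the line along which they close (so a half turn about z gives the same grasp; the last joint's range is limited). The gripper opens to 85 mm and grips with 20 to 120 N. Pads are 22 mm wide; open, the fingers measure 114 mm over their backs; the gripper's body (76 mm by 85 mm) begins 54 mm behind the grasp point. The pads swing forward as they close: fully open they stand 13 mm farther back than shut.
Start: joints at [-63.495, 39.483, -11.15, 89.685, 9.013, 51.709, -12.324], TCP at [0.26, 0.568, 0.25] pointing down, gripper open.
Joint ranges: [-172.22, 172.22], [-26.19, 119.32], [-84.43, 86.54], [7.71, 146.69], [-57.33, 237.33], [2.42, 119.75], [-152.13, 152.13]. Speed limits (degrees/s): [147.25, 147.25, 180, 180, 180, 180, 180].

## Interface

Orientations are given as a 3x3 rotation matrix whose columns are the frame's x, y, z axes.
In Python, from bench import reach, move_linear, move_j, command_gripper, sleep, solve_ik, get_obs, capture, camera_info, Unreachable, sign_off gives the robot as it stands. Calls block until the motion is done:
- reach(position, orientation): joint-space move of the TCP to a pose.
- move_linear(position, orientation=None, speed=0.15, stop_force=None): straight line of the TCP; orientation=None keeps the orientation; speed is the mean speed in m/s. With stop_force (N) it stops when the force on the tool has changed by that much, and returns True; else False.
- move_j(angles): joint-space move.
- command_gripper(opening, f_grip=None): finger opening in m; f_grip is the grip in N (None keeps the last); returns when the fingers have stopped.
- sleep(seconds).
- solve_ik(position, orientation): joint angles nearest the present ones, or None.
- get_obs(): the state.
- capture(name): name is "side" or "top" or "wrist"; returns the picture (420x560x3 uint8, blue, green, red); there is no depth.
- camera_info(name): a dict with "fx", "fy", "cx", "cy" (pixels), "pose" (4x4, takes a point from camera to world coordinates); the wrist camera has in their place "mount" (4x4, takes a point from camera to tool coordinates, whose origin is the TCP and whose axes are the flange's). Camera axes: x right, y down, z forward; pixel columns grow to the right and rows downward; lengths in m; the calibration is good to about 2 mm. A picture is of the moment at which its call begins: read the wrist's pose just before it. camera_info takes no time and is no camera call.
A pose or a line that the arm cannot do raises Unreachable and nothing moves.
- sign_off(): hands the job in; it is judged then, once.
The state is a dict: "clock": time; "q": joint angles; "joint_vel": joint speeds; "effort": joint torques, N m; "tool_pos": TCP position; "ee_rot": TCP orientation; "wrist_force": force on the tool from outside, world axes, zero at the start; "ft_torque": the same for the moment, N m; "finger_gap": finger opening in m; "grip_force": force on a finger pad.
Only numpy, scipy, OpenCV 4.12 (cv2) and the standard library are available. Lean on these libraries where they do the work, as an engineer would, in place of code of your own. Each camera call takes 0.05 s, during which the arm holds its last target. There are 200 camera calls.

## Task

Clear the cutting board after sawing: with the fingertips, sweep the three short wood offcuts along the board and off its end into the empty scrap tray. Only push them along the board, do not pick them up. Leave the loading block and the glued tower top standing on the board, and the glue bottle and goggles behind it, where they are.

Things in the scene. Friction and masses are not known exactly. Their poses are not given: they have to be found in the camera images.
- board: Bench hook used as the cutting board, fixed: a plywood board with a green cutting mat, 260 (x) x 400 (y) mm, its flat top 45 mm above the table. Origin: centre of its underside, on the table. Its own y axis runs along its length; its two ends (y = +200 and -200 mm) and its front edge (x = -130 mm) have no rim. A wooden fence 24 mm thick and 22 mm high stands along the whole rear edge; the fence's inner face is at x = +106 mm.
- tray: Scrap tray, fixed: an empty open aluminium tray, 240 (x) x 130 (y) mm outside, 38 mm high, walls and floor 3 mm. Origin: centre of its underside, on the table; axes parallel to the board's. It stands against one end of the board (left or right end, it varies; centre 266 mm from the board's centre along the board's y), its rim 7 mm below the board's top, so that what is pushed off that end drops into it.
- stockbox: Stock box, fixed: a wooden box full of long thin wood sticks, same footprint as the tray, 60 mm high overall. Origin: centre of its underside. It stands against the other end of the board. Nothing is to be swept there.
- stick_center (a point): Centre of the stick offcut, loose light wood, 60 x 18 x 18 mm, about 14 g, lying on the board; its own x is its 60 mm length (at the start within about 35 degrees of the board's x axis).
- lath_center (a point): Centre of the lath offcut, loose light wood, 55 x 30 x 14 mm (14 mm high as it lies), about 16 g, lying on the board; its own x is its 55 mm length (at the start within about 35 degrees of the board's x axis).
- stub_center (a point): Centre of the stub offcut, loose light wood, 32 x 28 x 22 mm (22 mm high as it lies), about 15 g, lying on the board, at any angle within about 35 degrees of the board's x axis. The three offcuts lie one after another along the board, in any order, in the half nearer the fence, about 115 mm apart.
- loadblock: Loading block, to be left alone: a loose plywood block 50 x 50 x 18 mm with a steel ring bolt upright in its middle, 44 mm high overall. Origin: centre of its underside. It stands on the front half of the board.
- towertop: Glued tower top, to be left alone: a loose little open frame of thin wood sticks, 58 x 58 mm, 38 mm high. Origin: centre of its underside. It stands on the front half of the board.
- glue: White glue bottle, to be left alone: 40 mm diameter, 84 mm high with its nozzle, loose, upright on the table behind the fence. Origin: centre of its underside.
- goggles: Safety goggles, to be left alone: loose, lying on the table behind the fence, lens up, about 70 x 174 mm, 40 mm high, strap on the far side. Origin: centre of the underside.

How it is judged:
By the outcome, as a careful person would: the job done as asked, in the order asked, and still so for the second after the job is handed in, with the robot touching nothing.
It also fails if it takes over 64 s, if anything falls off the work surface, if the arm or the gripper's body presses on something with over 40 N, if the wrist force passes 120 N, or if a joint passes its speed limit or range.

## Working session

There is one attempt and no reset: what is moved stays moved. The work goes in short steps, each a Python script; the robot and the scene stay as the last script left them, time stands still between calls to the robot, and variables do not carry over. Pictures are saved under pics/ and viewed, at most 10 in all, crops included, and the job is handed in when it is done.

```bash
ls; mkdir -p pics
python3 - <<'E'
from bench import *
import cv2
for n in("top","side"):
    cv2.imwrite(f"pics/{n}0.png",capture(n)); c=camera_info(n); print(n,c["fx"],c["cx"],c["cy"],c["pose"])
print(camera_info("wrist")); o=get_obs(); print(o["clock"],o["tool_pos"],o["ee_rot"])
E
```

```text
pics
top 399.77666443275626 280.50397995313 212.00632019528337 [[ 0.16058934 -0.96038428  0.22775668  0.45594448]
 [-0.9870129  -0.15530187  0.04107135  0.00555763]
 [-0.00407324 -0.2313944  -0.9728515   0.79105375]
 [ 0.          0.          0.          1.        ]]
side 507.5846810091439 281.9794823364334 216.61803926665087 [[ 0.9837359  -0.1018951   0.14792251  0.45726079]
 [-0.17960427 -0.5692188   0.80232928 -0.7739609 ]
 [ 0.00244685 -0.81584762 -0.57826176  0.63100891]
 [ 0.          0.          0.          1.        ]]
{'fx': 374.9017654350341, 'fy': 374.9017654350341, 'cx': 282.4946713475756, 'cy': 217.7619053439684, 'mount': array([[ 1.95123340e-04, -9.58041707e-01, -2.86628766e-01,
         7.23983009e-02],
       [ 9.99999496e-01, -9.53864073e-05,  9.99576566e-04,
        -6.82176167e-04],
       [-9.84976528e-04, -2.86628817e-01,  9.58041205e-01,
        -1.23390166e-01],
       [ 0.00000000e+00,  0.00000000e+00,  0.00000000e+00,
         1.00000000e+00]])}
0.1 [0.25966209 0.56790341 0.2495711 ] [[-9.09511268e-01  4.15678872e-01 -5.73425495e-04]
 [ 4.15679252e-01  9.09509983e-01 -1.53299051e-03]
 [-1.15695554e-04 -1.63263322e-03 -9.99998661e-01]]
```

View pics/top0.png

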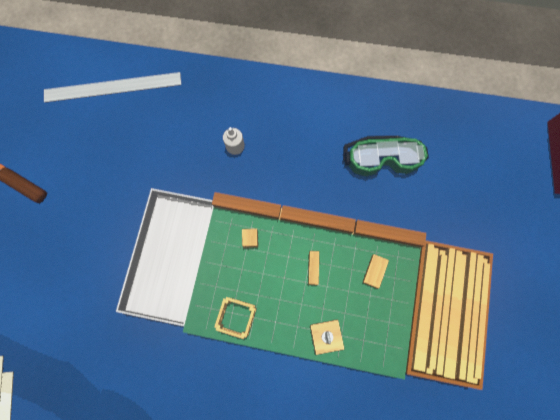

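View pics/side0.png

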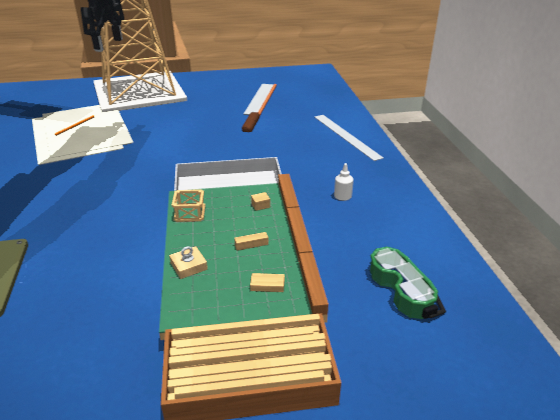

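```bash
cat > h.py <<'E'
from bench import *
import cv2, numpy as np
def ray(n,uv,z):
    c=camera_info(n); P=c["pose"]; uv=np.asarray(uv,float).reshape(-1,2)
    d=np.c_[(uv[:,0]-c["cx"])/c["fx"],(uv[:,1]-c["cy"])/c["fy"],np.ones(len(uv))]@P[:3,:3].T
    return P[:3,3]+d*((z-P[2,3])/d[:,2])[:,None]
def blobs(im,lo,hi,amin=60):
    m=cv2.inRange(cv2.cvtColor(im,cv2.COLOR_BGR2HSV),lo,hi)
    cs,_=cv2.findContours(m,cv2.RETR_EXTERNAL,cv2.CHAIN_APPROX_NONE)
    return [c for c in cs if cv2.contourArea(c)>amin]
E
python3 - <<'E'
from h import *
np.set_printoptions(precision=4,suppress=True)
im=cv2.imread("pics/top0.png")
g=max(blobs(im,(60,80,40),(90,255,255)),key=cv2.contourArea)
w=ray("top",g,.045)[:,:2].astype(np.float32)
r=cv2.minAreaRect(w); print("mat",r, cv2.boxPoints(r))
for n in("top","side"):
  im=cv2.imread(f"pics/{n}0.png")
  for c in blobs(im,(10,80,120),(30,255,255)):
    x,y=c[:,0].mean(0)
    if cv2.contourArea(c)>3000: continue
    for z in (.06,):
      p=ray(n,c,z)[:,:2].astype(np.float32); r=cv2.minAreaRect(p); print(n,(int(x),int(y)),np.array(r[0]),np.array(r[1]),r[2])
E
```

```text
mat ((0.4943475127220154, -0.028710871934890747), (0.3997272253036499, 0.23565024137496948), 87.87589263916016) [[ 0.3692 -0.2241]
 [ 0.6047 -0.2328]
 [ 0.6195  0.1666]
 [ 0.384   0.1754]]
top (326, 336) [ 0.4188 -0.0792] [0.0508 0.0499] 20.03499984741211
top (234, 317) [0.4248 0.0851] [0.0609 0.0606] 82.94046783447266
top (375, 270) [ 0.5465 -0.1517] [0.0304 0.0552] 77.65719604492188
top (313, 267) [ 0.5346 -0.0395] [0.06   0.0165] 8.296477317810059
top (249, 237) [0.5703 0.0854] [0.0322 0.0278] 10.518389701843262
top (284, 212) [0.6267 0.0322] [0.2712 0.0271] 87.88591766357422
side (267, 282) [ 0.5456 -0.1598] [0.0417 0.0552] 76.76255798339844
side (186, 262) [ 0.4211 -0.0849] [0.0524 0.0668] 17.966529846191406
side (251, 240) [ 0.5355 -0.0455] [0.0621 0.0364] 6.751845359802246
side (260, 200) [0.5722 0.0822] [0.034  0.0593] 2.6661179065704346
side (188, 205) [0.4246 0.0936] [0.1146 0.0643] 86.79583740234375
side (301, 240) [ 0.6267 -0.0236] [0.4063 0.0237] 87.78372955322266
side (74, 124) [0.1461 0.524 ] [0.1305 0.014 ] 50.51335906982422
```

```bash
cat >> h.py <<'E'
np.set_printoptions(precision=4,suppress=True)
C=np.array([.4943,-.0287]); BY=np.array([.037,.9993]); BX=np.array([.9993,-.037])
def W(bx,by,z): return np.r_[C+bx*BX+by*BY,z]
R=lambda s: np.c_[np.r_[s*BY,0],np.r_[s*BX,0],[0,0,-1]]
E
python3 - <<'E'
from h import *
print(ray("side",[(95,80),(165,73),(185,100),(97,107)],0)[:,:2])
c=camera_info("side");P=c["pose"];p=P[:3,:3].T@(np.array([.26,.568,.25])-P[:3,3]);print(p[:2]/p[2]*c["fx"]+[c["cx"],c["cy"]])
q0=get_obs()["q"]
for s in(1,-1):
  for b in((.07,.06),(.07,.22),(.04,-.06),(.057,-.17),(.057,.22)):
    for z in(.066,.14): print(s,b,z,solve_ik(W(*b,z),R(s)))
E
```

```text
[[0.129  1.019 ]
 [0.3667 1.048 ]
 [0.4305 0.7862]
 [0.162  0.7774]]
[107.4222  43.2949]
1 (0.07, 0.06) 0.066 [ -6.8314  51.0287  -1.2404 107.2702   2.6056  21.728  -12.1527]
1 (0.07, 0.06) 0.14 [ -7.5798  43.9997   0.0438 105.7035  -0.0604  30.2968  -9.6166]
1 (0.07, 0.22) 0.066 [-21.7334  52.5451  -1.5645 100.9488   2.7799  26.5434 -27.2928]
1 (0.07, 0.22) 0.14 [-22.144   45.9708  -0.8322  99.406    1.0529  34.6308 -25.7093]
1 (0.04, -0.06) 0.066 [  7.2943  49.9857  -4.3235 111.9548  10.5234  18.4294  -7.6041]
1 (0.04, -0.06) 0.14 [  6.3555  42.5401  -2.7181 110.3489   4.0221  27.2006  -1.3469]
1 (0.057, -0.17) 0.066 [ 21.078   51.6883  -9.3835 104.624   17.5546  25.0971  -2.8778]
1 (0.057, -0.17) 0.14 [ 19.794   44.7568  -7.1073 103.1034   9.2791  32.7029   4.7857]
1 (0.057, 0.22) 0.066 [-22.3398  51.9978  -1.4102 103.144    2.6409  24.8899 -27.7245]
1 (0.057, 0.22) 0.14 [-22.6939  45.2679  -0.7852 101.5857   1.02    33.1532 -26.2209]
-1 (0.07, 0.06) 0.066 [ 14.8045  56.2882 -39.7924 106.0912  56.2211  39.8298 118.9299]
-1 (0.07, 0.06) 0.14 [ 17.0535  50.1133 -43.9521 104.3687  47.7274  46.0314 125.8377]
-1 (0.07, 0.22) 0.066 [ -1.7032  57.4149 -38.4906  99.8165  51.4275  42.1262 110.0713]
-1 (0.07, 0.22) 0.14 [  0.3185  51.6547 -42.4853  98.1388  44.8618  48.6712 115.28  ]
-1 (0.04, -0.06) 0.066 [ 29.6737  56.5526 -43.842  110.7624  62.4086  40.702  124.2397]
-1 (0.04, -0.06) 0.14 [ 30.3511  48.8778 -44.6718 109.0823  49.8736  43.8395 134.6444]
-1 (0.057, -0.17) 0.066 [ 42.2937  60.1424 -49.4067 103.4588  61.8192  48.3414 138.8873]
-1 (0.057, -0.17) 0.14 [ 41.4904  51.9498 -47.2835 101.9164  49.5791  49.462  148.2967]
-1 (0.057, 0.22) 0.066 [ -2.3031  56.674  -37.7803 102.0262  52.0132  40.5027 108.2728]
-1 (0.057, 0.22) 0.14 [ -0.0188  50.8643 -42.1736 100.3247  45.157   47.261  113.7919]
```

Run:
```python
from h import *
command_gripper(.012,30)
reach(W(.0717,.055,.16),R(1))
move_linear(W(.0717,.055,.085),speed=.12)
hit=move_linear(W(.0717,.055,.061),speed=.02,stop_force=3)
o=get_obs(); print(hit,o["tool_pos"],o["wrist_force"],o["finger_gap"],o["clock"])
z=o["tool_pos"][2]+.004; print(z)
move_linear(W(.0717,.055,z),speed=.05)
open("z.txt","w").write(str(z))
print(move_linear(W(.0717,.225,z),speed=.08,stop_force=15))
o=get_obs(); print(o["tool_pos"],o["wrist_force"])
move_linear(W(.0717,.215,.13),speed=.15)
reach(W(.0407,-.06,.13),R(1)); 
cv2.imwrite("pics/top1.png",capture("top")); print(get_obs()["clock"])
```

```text
True [0.5679 0.0236 0.0644] [ 0.858  -0.5639  3.7857] 0.011826813347613421 4.7583
0.06842505355491184
False
[0.5743 0.1929 0.0684] [-0.4515  0.8063  0.3714]
8.975
```

View pics/top1.png

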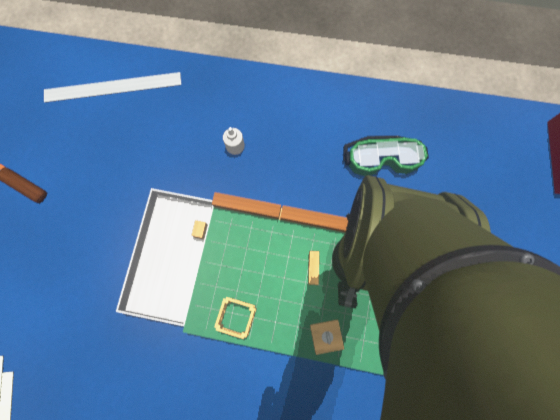

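Run:
```python
from h import *
z=float(open("z.txt").read())
move_linear(W(.0407,-.06,z),speed=.1)
print(move_linear(W(.035,.05,z),speed=.08,stop_force=15))
print(move_linear(W(.015,.225,z),speed=.08,stop_force=15))
print(get_obs()["tool_pos"],get_obs()["wrist_force"])
move_linear(W(.02,.21,.13),speed=.15)
reach(W(.0567,-.172,.14),R(1))
cv2.imwrite("pics/top2.png",capture("top")); print(get_obs()["clock"])
```

```text
False
False
[0.5177 0.1951 0.0684] [ 0.0803 -0.2607 -0.4587]
15.675
```

View pics/top2.png

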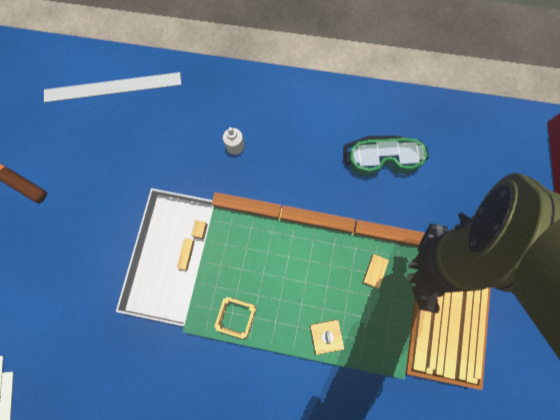

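Run:
```python
from h import *
z=float(open("z.txt").read())
move_linear(W(.0567,-.172,z),speed=.1)
print(move_linear(W(.05,.06,z),speed=.09,stop_force=15))
print(move_linear(W(.045,.228,z),speed=.1,stop_force=15))
print(get_obs()["tool_pos"],get_obs()["wrist_force"])
move_linear(W(.045,.21,.14),speed=.15)
reach(W(.0567,-.172,.2),R(1))
sleep(.3)
t=capture("top"); s=capture("side")
cv2.imwrite("pics/end.png",np.hstack([t[150:400,90:450],s[130:380,120:480]]))
print(get_obs()["clock"])
for c in blobs(t,(10,80,120),(30,255,255)):
    print(c[:,0].mean(0).astype(int), np.array(cv2.minAreaRect(ray("top",c,.06)[:,:2].astype(np.float32))[0]))
```

```text
False
True
[0.5487 0.188  0.0702] [-0.744  -1.6844  9.4236]
23.1583
[326 336] [ 0.4189 -0.0792]
[235 317] [0.4248 0.0851]
[450 334] [ 0.4635 -0.2893]
[419 283] [ 0.5365 -0.2315]
[184 247] [0.5304 0.1994]
[399 237] [ 0.6184 -0.1795]
[198 229] [0.5705 0.1818]
[284 212] [0.6267 0.0322]
```

View pics/end.png

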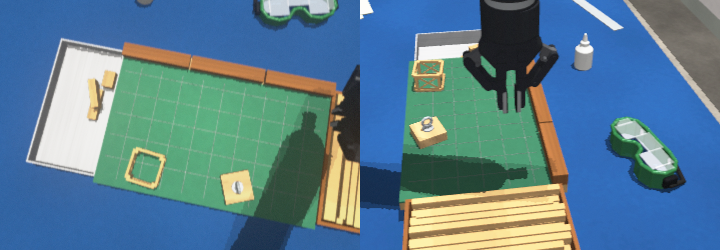

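Run:
```python
from h import *
reach(W(.03,.13,.25),R(1))
sleep(.5)
t=capture("wrist"); cv2.imwrite("pics/w.png",t); o=get_obs(); print(o["clock"],o["wrist_force"])
```

```text
24.8833 [ 0.1225  0.4846 -0.3763]
```

View pics/w.png

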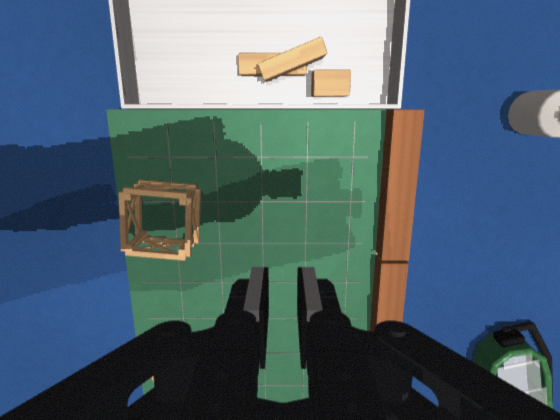

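Run:
```python
from h import *
w=cv2.imread("pics/w.png")[10:110,220:370]
t=capture("top")[200:300,140:240]; 
reach(W(.03,-.0,.3),R(1)); o=get_obs(); print(o["clock"],o["tool_pos"],o["ee_rot"])
t=capture("top")[200:280,150:230]; v=capture("wrist"); s=capture("side")[140:200,160:300]; cv2.imwrite("pics/w2.png",v)
Z=lambda a,wd:cv2.resize(a,(wd,int(a.shape[0]*wd/a.shape[1])),interpolation=cv2.INTER_CUBIC)
P=lambda a:cv2.copyMakeBorder(a,0,300-a.shape[0],0,0,cv2.BORDER_CONSTANT) if a.shape[0]<300 else a[:300]
cv2.imwrite("pics/z.png",np.vstack([np.hstack([P(Z(w,400)),P(Z(t,300))]),np.hstack([P(Z(s,700))])]))
```

```text
25.55 [ 0.5243 -0.03    0.3002] [[ 0.038   0.9993  0.0005]
 [ 0.9993 -0.038   0.0006]
 [ 0.0006  0.0005 -1.    ]]
```

View pics/z.png

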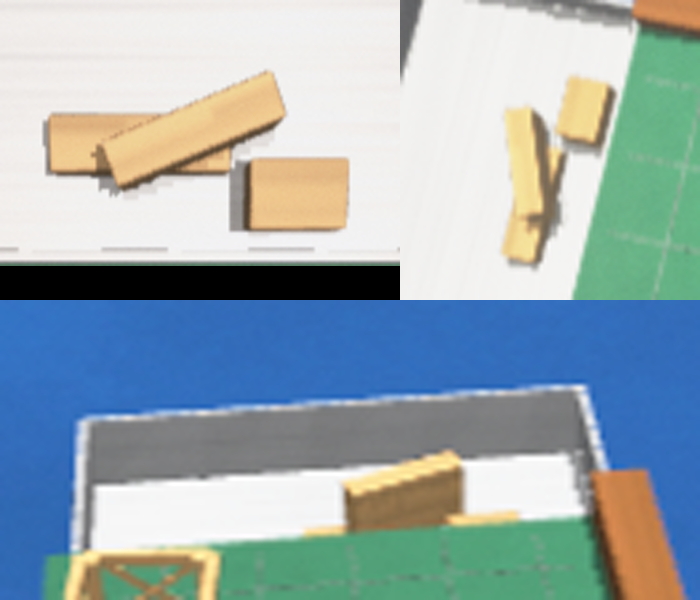

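```bash
cat >> h.py <<'E'
def wray(uv,z,T,Rt):
    c=camera_info("wrist"); M=np.eye(4);M[:3,:3]=Rt;M[:3,3]=T; P=M@c["mount"]
    uv=np.asarray(uv,float).reshape(-1,2)
    d=np.c_[(uv[:,0]-c["cx"])/c["fx"],(uv[:,1]-c["cy"])/c["fy"],np.ones(len(uv))]@P[:3,:3].T
    return P[:3,3]+d*((z-P[2,3])/d[:,2])[:,None]
E
python3 - <<'E'
from h import *
# corners of lath top face in w.png (crop scale 400/150, offset 220,10)
uv=np.array([(100,145),(270,72),(285,110),(120,180)])*150/400+[220,10]
b=lambda p:np.c_[(p[:,:2]-C)@BX,(p[:,:2]-C)@BY]
print(b(wray(uv,.051,W(.03,.13,.25),R(1))))
uvt=np.array([(505,110),(530,108),(543,210),(512,218)],float)
uvt=(uvt-[400,0])*80/300+[150,200]
print(b(ray("top",uvt,.051)))
E
```

```text
[[0.0104 0.234 ]
 [0.0608 0.254 ]
 [0.0655 0.2437]
 [0.0162 0.2241]]
[[0.0616 0.2533]
 [0.065  0.2413]
 [0.0165 0.222 ]
 [0.0096 0.2361]]
```

Run:
```python
from h import *
th=np.radians(21.7); n=-np.sin(th)*BX+np.cos(th)*BY; l=np.cos(th)*BX+np.sin(th)*BY
Q=np.c_[np.r_[n,0],np.r_[l,0],[0,0,-1]]
c=W(.039,.239,0); N=np.r_[n,0]; Z=np.r_[0,0,1]
s=c-.023*N
reach(s+.13*Z,Q)
move_linear(s+.0655*Z,speed=.08,stop_force=6)
print(get_obs()["tool_pos"])
print(move_linear(c+.008*N+.0655*Z,speed=.04,stop_force=10),get_obs()["tool_pos"])
move_linear(c+.0*N+.14*Z,speed=.12)
reach(W(.03,.02,.25),R(1)); sleep(.3)
T=get_obs()["tool_pos"]
Zm=lambda a,wd:cv2.resize(a,(wd,int(a.shape[0]*wd/a.shape[1])),interpolation=cv2.INTER_CUBIC)
t=Zm(capture("top")[190:310,130:250],400); sd=Zm(capture("side")[140:200,160:300],400)
cv2.imwrite("pics/z2.png",np.hstack([t,cv2.copyMakeBorder(sd,0,400-sd.shape[0],0,0,cv2.BORDER_CONSTANT)])); print(get_obs()["clock"])
```

```text
[0.5502 0.1872 0.0658]
False [0.5396 0.2158 0.0655]
30.8
```

View pics/z2.png

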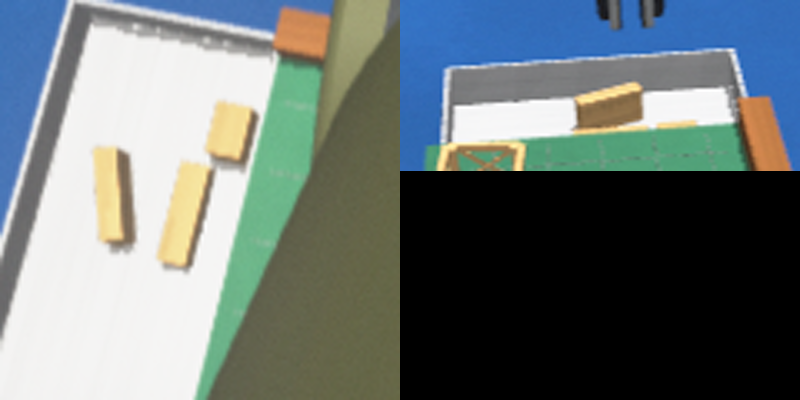

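Run:
```python
from h import *
reach(W(.03,-.1,.3),R(1)); sleep(.5)
for n in("side",):
  for c in blobs(capture(n),(10,80,120),(30,255,255)):
    print(n,c[:,0].mean(0).astype(int),np.array(cv2.minAreaRect(ray(n,c,.06)[:,:2].astype(np.float32))[0]))
print(sign_off(),get_obs()["clock"])
```

```text
side [245 358] [ 0.4971 -0.3032]
side [188 261] [ 0.4207 -0.085 ]
side [188 205] [0.4246 0.0936]
side [301 240] [ 0.6266 -0.0237]
side [234 179] [0.5241 0.1827]
side [ 74 124] [0.1461 0.5239]
side [355  40] [1.1545 1.1534]
side [113  41] [0.071  1.3467]
the job is handed in; nothing more can be done
the job is handed in; nothing more can be done
```

I swept all three offcuts off the board into the scrap tray and handed the job in at about 32 s; the lath had landed upright on the stick, so I nudged it down onto the tray floor, and the loading block, tower top, glue and goggles were left in place.

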